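# Stand the lopsided tin on its heavy end

## Task

The red tin has something heavy shut in one of its ends, and you cannot see which. Lift it off the worktop by its wooden handle, watch which end hangs down, then stand it upright on the round cork mat with the heavy end at the bottom, wholly on the mat, and let go. Leave the blue tin alone.

Things in the scene. Friction and masses are not known exactly. Their poses are not given: they have to be found in the camera images.
- red_tin: closed red tin, 130 mm long (x), 56 by 56, lying on a long side, roughly across the robot's view; origin: centre of its underside. Ends look alike. 0.6 kg; a 0.4 kg slug hidden in either end puts the mass centre 30 mm off mid-length. Lifted by the handle it swings heavy end down to the handle's stop. Let go within 25 degrees of upright on its heavy end, it rights itself.
- red_tin_handle (a joint): swing handle, pivot along tin y, 28 mm above the underside at mid-length: wire yoke (66 wide) with wooden grip block 18 (x) by 30 (y) by 32 high, its centre 62 from the pivot, 18 clear over the tin. rad: 0 square to the tin, positive leaning to its +x end; stops at +-0.75; stays where put, starts within 0.1 of 0. Hanging +x end low: -0.75; -x end low: +0.75.
- mat: round cork mat, 160 mm across and 8 mm thick, fixed to the worktop; origin at the centre of its underside, z up.
- blue_tin: blue tin of the same shape, size and handle as the red one, lying likewise; evenly filled, 0.55 kg; origin at the centre of its underside. A bystander, to be left where it is.
Things that resemble listed ones, but are neither listed nor needed, are in the scene too. What is meant by the red_tin is not turquoise, and is the larger of those in its own colour.

How it is judged:
By the outcome, as a careful person would: the job done as asked, in the order asked, and still so for the second after the job is handed in, with the robot touching nothing.
It also fails if it takes over 43 s, if anything falls off the work surface, if the arm or the gripper's body presses on something with over 40 N, if the wrist force passes 120 N, or if a joint passes its speed limit or range.

## Robot

A 6-joint arm with a two-finger parallel gripper is mounted at the origin on a cart in front of the work surface, level with it; the furniture and walls round the work are solid. World frame = base frame: x ahead of the robot, y to its left, z up, the work surface at z = 0. Lengths are in m, angles in rad, forces in N, time in s.
With the tool pointing down it reaches from about 0.375 to 0.975 m from the base axis. Payload 3.8 kg.
Tool frame: the origin (TCP) lies midway between the tips of the shut fingers; the grasp point (between the pads) lies 19 mm behind it; z points along the fingers, y is the line along which they close (so a half turn about z gives the same grasp; the last joint's range is limited). The gripper opens to 85 mm and grips with 20 to 120 N. Pads are 22 mm wide; open, the fingers measure 114 mm over their backs; the gripper's body (76 mm by 85 mm) begins 54 mm behind the grasp point. The pads swing forward as they close: fully open they stand 13 mm farther back than shut.
Start: joints at [-1.322, 0.264, 1.604, -0, 1.274, -0.037], TCP at [0.19, -0.648, 0.202] pointing down, gripper open.
Joint ranges: [-2.63, 2.63], [-0.94, 2.18], [0.31, 2.57], [-1.31, 4.45], [0, 2.66], [-2.55, 2.55]. Speed limits (rad/s): [2.57, 2.57, 3.14, 3.14, 3.14, 3.14].

## Interface

Orientations are given as a 3x3 rotation matrix whose columns are the frame's x, y, z axes.
In Python, from station import * gives the robot as it stands.
- The arm moves only by the tool move_arm, never from a script. Its argument "commands" is a list of rows, each a list of 7 numbers: the turn, a rotation vector about the tool's x, y, z each as a share of 45 degrees, from -1 to 1, then the shift along the tool's x, y, z each as a share of 0.4 m, from -1 to 1, then the closure, from -1 (fully open) to 1 (shut). In form: [[ax, ay, az, tx, ty, tz, grip], ...]. A call has 1 to 5 rows; each row is the pose to reach, as a shift and turn from the pose commanded when the call began, along the tool's axes at that moment; what a row does not reach only later rows make up. A row lasts 1/10 s, in which the tool goes at most 50 mm and 8.59 degrees, less where a joint would pass 70% of its speed; a pose out of reach is approached as far as the arm can. A call with a number of a shift or a turn outside -1 to 1 is refused whole. A call with a gripper value outside its range is refused whole. The fingers move at their own pace and stop on an object; "grip_force" is the grip in N (left out, the last holds). Time passes only in rows, so rows that repeat a pose let the fingers close. It gives the time, the measured TCP pose, the force, the opening and the grip force at its end, in the units of the state.
- get_state(): the state, without advancing time (a new reading comes with each control period).
- capture(name): name is "scene" or "top" or "wrist"; returns (picture, depth): 400x640x3 uint8, blue, green, red; 400x640 float32, m along the optical axis (not along the pixel's ray), 0 where there is no reading.
- camera_model(name): a dict with "fx", "fy", "cx", "cy" (pixels), "R" (3x3) and "t" (3): a world point X has camera coordinates R X + t. Camera axes: x right, y down, z forward; pixel columns grow to the right and rows downward; lengths in m; the calibration is good to about 2 mm. A picture is of the moment at which its call begins: read the wrist's pose just before it. camera_model takes no time and is no camera call; for the wrist camera it gives the pose at the moment of the call.
- hand_in(): hands the job in; it is judged then, once.
The state is a dict: "time": time; "q": joint angles; "qvel": joint speeds; "joint_torque": joint torques, N m; "tcp_pos": TCP position; "orientation": TCP orientation; "wrist_force": force on the tool from outside, world axes, zero at the start; "wrist_torque": the same for the moment, N m; "grip_width": finger opening in m; "finger_force": force on a finger pad.
Only numpy, scipy, OpenCV 4.12 (cv2) and the standard library are available. Lean on these libraries where they do the work, as an engineer would, in place of code of your own. Each camera call takes 0.05 s, during which the arm holds its last target. There are 200 camera calls.

## Working session

There is one attempt and no reset: what is moved stays moved. The work goes in short steps, Python scripts to look and compute and a tool call to move; the robot and the scene stay as the last step left them, time stands still between calls to the robot, and variables do not carry over. Pictures are saved under pics/ and viewed, at most 10 in all, crops included, and the job is handed in when it is done.

Besides the shell and the picture viewer there is one more tool, called by a JSON object that holds its "fn" and its "kwargs", one argument or row to a line. move_arm: Moves the arm, as the interface text tells. Shift numbers are shares of 0.4 m and turn numbers shares of 45 degrees, none past 1 either way. Its arguments: {"type":"object","properties":{"commands":{"type":"array","items":{"type":"array","items":{"type":"number"}}},"grip_force":{"type":"number"}},"required":["commands"]}

```bash
mkdir -p pics; ls; python3 - <<'E'
from station import *
import cv2,numpy as np
s=get_state();print(s['time'],s['tcp_pos'],np.round(s['orientation'],3))
a,da=capture('scene');b,db=capture('top')
np.savez('v0.npz',a=a,da=da,b=b,db=db)
cv2.imwrite('pics/s0.png',a);cv2.imwrite('pics/t0.png',b)
for n in('scene','top'):
    m=camera_model(n);print(n,m['fx'],m['cx'],m['cy'],np.round(-m['R'].T@m['t'],3),np.round(m['R'],2).tolist())
E
```

```text
pics
0.0 [ 0.19010305 -0.64684067  0.20102425] [[ 0.959  0.282 -0.001]
 [ 0.282 -0.959  0.002]
 [ 0.    -0.002 -1.   ]]
scene 455.4860960953424 322.93491312166674 199.95380203561913 [ 0.955 -0.675  0.567] [[0.93, 0.38, 0.02], [0.21, -0.48, -0.85], [-0.31, 0.79, -0.52]]
top 468.6748346510622 322.83151685181616 196.04066472305107 [0.528 0.097 1.086] [[-0.03, -1.0, -0.02], [-0.99, 0.03, -0.14], [0.14, 0.01, -0.99]]
```

View pics/s0.png

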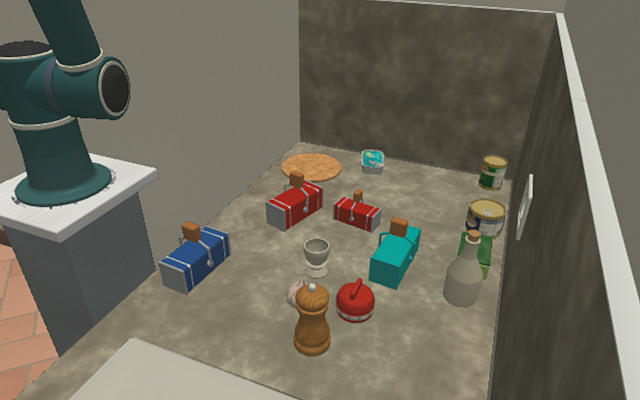

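View pics/t0.png

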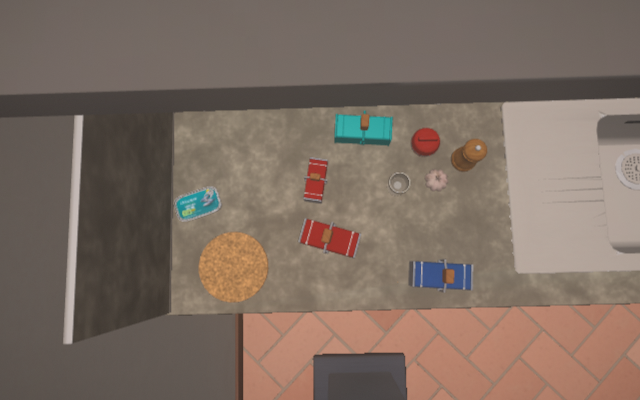

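The scene view shows the large red tin at (295,205), with its block at (297,181), the mat at (311,167), the blue tin at (196,258) and a small red decoy at (357,213). In the top view the red tin is at (330,238), its block at (326,236), the mat at (233,267) and the blue tin at (443,276).

```bash
cat > h.py <<'E'
import numpy as np,cv2
def ray(m,u,v):
    d=m['R'].T@np.array([(u-m['cx'])/m['fx'],(v-m['cy'])/m['fy'],1.]);return -m['R'].T@m['t'],d
def onz(m,u,v,z):
    o,d=ray(m,u,v);return o+d*(z-o[2])/d[2]
def tri(m1,p1,m2,p2):
    o,d=ray(m1,*p1);q,e=ray(m2,*p2)
    k=np.linalg.lstsq(np.c_[d,-e],q-o,rcond=None)[0];a,b=o+d*k[0],q+e*k[1]
    return (a+b)/2,np.linalg.norm(a-b)
def pts(m,dep,mask):
    v,u=np.nonzero(mask&(dep>0));z=dep[v,u]
    c=np.c_[(u-m['cx'])/m['fx']*z,(v-m['cy'])/m['fy']*z,z];return (c-m['t'])@m['R']
def blob(mask,near):
    n,l,s,c=cv2.connectedComponentsWithStats(mask.astype(np.uint8))
    k=[i for i in range(1,n) if s[i,4]>15];i=min(k,key=lambda i:np.hypot(*(c[i]-near)));return l==i,c[i],s[i]
E
python3 - <<'E'
from station import *
from h import *
f=np.load('v0.npz')
for n,img,dep,bl,mt,rd in(('top',f['b'],f['db'],(326,236),(233,267),(335,238)),('scene',f['a'],f['da'],(297,181),(311,167),(295,208))):
    m=camera_model(n);h=cv2.cvtColor(img,cv2.COLOR_BGR2HSV)
    H,S,V=h[...,0],h[...,1],h[...,2]
    wood=(H>=6)&(H<=18)&(S>120)&(V>70);red=((H<4)|(H>174))&(S>150)&(V>50)
    for nm,mask,near in(('block',wood,bl),('mat',wood,mt),('red',cv2.morphologyEx(red.astype(np.uint8),cv2.MORPH_CLOSE,np.ones((5,5)))>0,rd)):
        B,c,s=blob(mask,near);p=pts(m,dep,B)
        print(n,nm,c.round(1),s,'med',np.median(p,0).round(4),'zpct',np.percentile(p[:,2],[2,50,98]).round(4))
        if nm=='block':
            t=p[p[:,2]>p[:,2].max()-.012];print('  top pts',len(t),t.mean(0).round(4),p.min(0).round(3),p.max(0).round(3))
            globals()[n]=(m,c)
        if nm=='red':
            t=p[abs(p[:,2]-.056)<.006][:,:2].astype(np.float32);print('  topface',len(t),cv2.minAreaRect(t))
        if nm=='mat':
            (u,v),ax,an=cv2.fitEllipse(max(cv2.findContours(B.astype(np.uint8),0,1)[0],key=len));print('  ell',u,v,ax,onz(m,u,v,.008).round(4)); globals()[n+'m']=(m,(u,v))
print(tri(*top,*scene),tri(*topm,*scenem))
E
```

```text
top block [326.5 235.6] [321 228  12  16 134] med [0.5839 0.105  0.1035] zpct [0.0552 0.1035 0.1071]
  top pts 119 [0.5842 0.1052 0.1037] [0.569 0.092 0.053] [0.604 0.116 0.108]
top mat [233.  266.7] [ 199  232   69   70 3757] med [0.5251 0.3205 0.0068] zpct [0.0028 0.0068 0.0109]
  ell 232.99362182617188 266.7544860839844 (67.35709381103516, 69.18971252441406) [0.525  0.3203 0.008 ]
top red [329.7 238.1] [ 301  220   58   37 1130] med [0.5812 0.0913 0.0543] zpct [0.0503 0.0543 0.0593]
  topface 1095 ((0.5828317999839783, 0.09868891537189484), (0.11829368770122528, 0.05301254242658615), 72.8519287109375)
scene block [310.1 168.1] [ 282  153   59   36 1441] med [0.5461 0.3056 0.0106] zpct [0.0057 0.0106 0.1071]
  top pts 104 [0.5867 0.0989 0.1043] [ 0.449  0.088 -0.   ] [0.604 0.397 0.109]
scene mat [310.1 168.1] [ 282  153   59   36 1441] med [0.5461 0.3056 0.0106] zpct [0.0057 0.0106 0.1071]
  ell 309.5086364746094 168.36814880371094 (30.915616989135742, 59.50313949584961) [0.5278 0.3058 0.008 ]
scene red [298.8 202.1] [ 269  181   53   48 1245] med [0.5994 0.0857 0.0537] zpct [0.0081 0.0537 0.061 ]
  topface 652 ((0.5886534452438354, 0.09503389894962311), (0.11955777555704117, 0.05728510767221451), 72.27421569824219)
(array([0.59759021, 0.11063121, 0.11547562]), np.float64(0.030261329690988218)) (array([ 5.23249942e-01,  3.21088742e-01, -2.99905347e-05]), np.float64(0.003910800710821326))
```

```bash
cat >> h.py <<'E'
from scipy.spatial.transform import Rotation as Ro
def Rt(yaw,tilt=0): # tool x at yaw (deg), pointing down, then turned about tool y by tilt deg
    c,s=np.cos(np.radians(yaw)),np.sin(np.radians(yaw))
    return np.array([[c,s,0],[s,-c,0],[0,0,-1.]])@Ro.from_euler('y',tilt,degrees=True).as_matrix()
def cmd(s,p,R):
    Rc=np.array(s['orientation']);
    w=Ro.from_matrix(Rc.T@R).as_rotvec(degrees=True);d=Rc.T@(np.array(p)-s['tcp_pos'])
    print('t',round(s['time'],2),'tcp',np.round(s['tcp_pos'],4),'turn',(w/45).round(3),'shift',(d/.4).round(4),'deg',np.linalg.norm(w).round(1),'mm',(np.linalg.norm(d)*1000).round(1))
E
python3 - <<'E'
from station import *
from h import *
cmd(get_state(),(.58,.09,.22),Rt(72.85))
E
```

```text
t 0.1 tcp [ 0.1901 -0.6469  0.2012] turn [-2.000e-03 -1.000e-03 -1.255e+00] shift [ 1.4545 -1.4929 -0.0439] deg 56.5 mm 833.9
```

{"fn": "move_arm", "kwargs": {
  "commands": [
    [0,0,0,0.44,-0.45,-0.04,-1],
    [0,0,0,0.44,-0.45,-0.04,-1],
    [0,0,0,0.44,-0.45,-0.04,-1],
    [0,0,0,0.44,-0.45,-0.04,-1],
    [0,0,0,0.44,-0.45,-0.04,-1]
  ]
}}

```text
time: 0.6
tcp_pos: [0.3077, -0.4252, 0.2178]
orientation: [[0.96, 0.281, -0.0], [0.281, -0.96, 0.001], [-0.0, -0.001, -1.0]]
wrist_force: [0.7, -0.3, 0.4]
grip_width: 0.0859
finger_force: 0.0
```

{"fn": "move_arm", "kwargs": {
  "commands": [
    [0,0,0,0.44,-0.45,0,-1],
    [0,0,0,0.44,-0.45,0,-1],
    [0,0,0,0.44,-0.45,0,-1],
    [0,0,0,0.44,-0.45,0,-1],
    [0,0,0,0.44,-0.45,0,-1]
  ]
}}

```text
time: 1.1
tcp_pos: [0.4249, -0.2045, 0.218]
orientation: [[0.96, 0.282, -0.0], [0.282, -0.96, 0.0], [-0.0, -0.0, -1.0]]
wrist_force: [1.2, -0.8, -0.5]
grip_width: 0.0854
finger_force: 0.0
```

{"fn": "move_arm", "kwargs": {
  "commands": [
    [0,0,-0.8,0.44,-0.45,0,-1],
    [0,0,-0.8,0.44,-0.45,0,-1],
    [0,0,-0.8,0.44,-0.45,0,-1],
    [0,0,-0.8,0.44,-0.45,0,-1],
    [0,0,-0.8,0.44,-0.45,0,-1]
  ]
}}

```text
time: 1.6
tcp_pos: [0.5422, 0.0164, 0.2179]
orientation: [[0.607, 0.795, -0.0], [0.795, -0.607, -0.0], [-0.0, -0.0, -1.0]]
wrist_force: [1.2, -0.4, 0.9]
grip_width: 0.0853
finger_force: 0.0
```

```bash
python3 - <<'E'
from station import *
from h import *
cmd(get_state(),(.58,.09,.22),Rt(72.85))
E
```

```text
t 1.6 tcp [0.5422 0.0164 0.2179] turn [-0.    0.   -0.45] shift [ 0.2036 -0.0368 -0.0052] deg 20.2 mm 82.8
```

{"fn": "move_arm", "kwargs": {
  "commands": [
    [0,0,-0.45,0.2,-0.04,0,-1],
    [0,0,-0.45,0.2,-0.04,0,-1],
    [0,0,-0.45,0.2,-0.04,0,-1],
    [0,0,-0.45,0.2,-0.04,0,-1]
  ]
}}

```text
time: 2.0
tcp_pos: [0.5779, 0.0886, 0.2173]
orientation: [[0.297, 0.955, -0.002], [0.955, -0.297, -0.0], [-0.001, -0.001, -1.0]]
wrist_force: [-0.1, 0.4, -0.3]
grip_width: 0.0855
finger_force: 0.0
```

```bash
python3 - <<'E'
from station import *
from h import *
m=camera_model('wrist');im,d=capture('wrist');np.savez('w1.npz',im=im,d=d,**{k:m[k] for k in m})
cv2.imwrite('pics/w1.png',im);print((-m['R'].T@m['t']).round(3),np.round(m['R'],2).tolist())
E
```

```text
[0.6   0.16  0.388] [[0.96, -0.3, -0.0], [-0.28, -0.91, 0.29], [-0.09, -0.28, -0.96]]
```

View pics/w1.png

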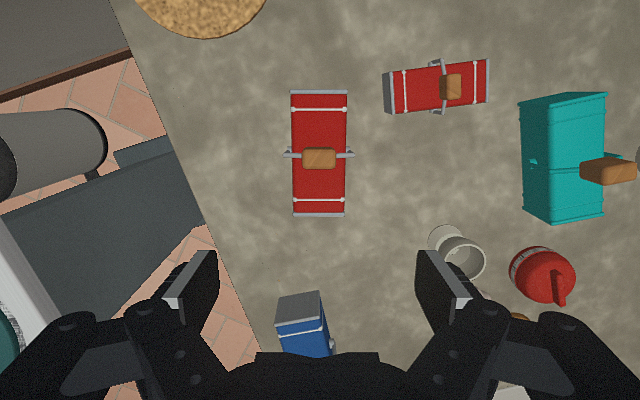

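The wrist view shows the red tin upright in the image, with its ends at rows 92 and 216 and its block at (319,158). The yoke's cross-wire shows beside the block at row ~153. I'll measure the wire's height, since it limits a grip across the tin's width.

```bash
python3 - <<'E'
from station import *
from h import *
f=np.load('w1.npz');im,d=f['im'],f['d'];m={k:f[k] for k in('fx','fy','cx','cy','R','t')}
H,S,V=cv2.split(cv2.cvtColor(im,cv2.COLOR_BGR2HSV))
B,c,s=blob((H>=6)&(H<=18)&(S>90)&(V>70),(319,158));p=pts(m,d,B)
print('block',c,s,p.min(0).round(4),p.max(0).round(4))
t=p[p[:,2]>.1];print('top',len(t),t.mean(0).round(4),cv2.minAreaRect(t[:,:2].astype(np.float32)))
red=((H<5)|(H>174))&(S>140);B2,c2,s2=blob(cv2.morphologyEx(red.astype(np.uint8),cv2.MORPH_CLOSE,np.ones((9,9)))>0,(319,150))
q=pts(m,d,B2);q=q[abs(q[:,2]-.056)<.006];print('tin',c2,s2,np.median(q,0).round(4),cv2.minAreaRect(q[:,:2].astype(np.float32)))
# triangulated block centroid with top view
g=np.load('v0.npz');h=cv2.cvtColor(g['b'],cv2.COLOR_BGR2HSV);Bt,ct,_=blob((h[...,0]>=6)&(h[...,0]<=18)&(h[...,1]>120)&(h[...,2]>70),(326,236))
print('tri',tri(m,c,camera_model('top'),ct))
C=t.mean(0);ax=np.array([.295,.955]);ay=np.array([.955,-.295])
R=np.zeros(d.shape,bool);R[135:180,275:365]=1
w=pts(m,d,R);l=np.c_[(w[:,:2]-C[:2])@ax,(w[:,:2]-C[:2])@ay,w[:,2]]
for lo in range(-44,45,4):
    k=l[(l[:,1]*1000>=lo)&(l[:,1]*1000<lo+4)&(l[:,2]>.062)]
    if len(k):print(lo,len(k),'along',(k[:,0].mean()*1000).round(1),'z',k[:,2].min().round(4),np.median(k[:,2]).round(4),k[:,2].max().round(4))
cv2.imwrite('pics/w1c.png',cv2.resize(im[125:190,265:375],None,fx=6,fy=6,interpolation=cv2.INTER_CUBIC))
E
```

```text
block [318.39160839 157.74265734] [301 147  36  23 715] [0.5673 0.0837 0.0546] [0.6004 0.1175 0.1074]
top 659 [0.5846 0.1067 0.104 ] ((0.5845940113067627, 0.10629229992628098), (0.016739187762141228, 0.028696715831756592), 72.465576171875)
tin [318.36631882 150.69917236] [ 291   94   56  118 5558] [0.584  0.1119 0.0543] ((0.5826393365859985, 0.10004280507564545), (0.11952294409275055, 0.05424249544739723), 72.89508819580078)
tri (array([0.58468337, 0.10472311, 0.09164952]), np.float64(0.0012916401910802653))
-36 14 along -4.0 z 0.0627 0.0649 0.0666
-32 20 along -3.8 z 0.0647 0.0667 0.0686
-28 20 along -3.4 z 0.0662 0.0687 0.0707
-24 20 along -3.0 z 0.0686 0.0711 0.0723
-20 21 along -2.8 z 0.0702 0.0729 0.0756
-16 56 along 0.1 z 0.0861 0.1033 0.1051
-12 108 along 0.6 z 0.0836 0.1043 0.1062
-8 89 along 0.8 z 0.0837 0.1044 0.1063
-4 110 along 0.7 z 0.0839 0.1041 0.1064
0 107 along 0.6 z 0.0833 0.1041 0.106
4 90 along 0.8 z 0.0838 0.1042 0.1072
8 108 along 0.6 z 0.0811 0.1043 0.1074
12 54 along 0.0 z 0.0822 0.103 0.1052
16 21 along -2.9 z 0.0702 0.0724 0.0741
20 20 along -3.1 z 0.0685 0.0702 0.0719
24 20 along -3.5 z 0.066 0.0683 0.0706
28 20 along -3.9 z 0.0644 0.0664 0.0681
32 12 along -4.0 z 0.0627 0.0644 0.0666
```

View pics/w1c.png

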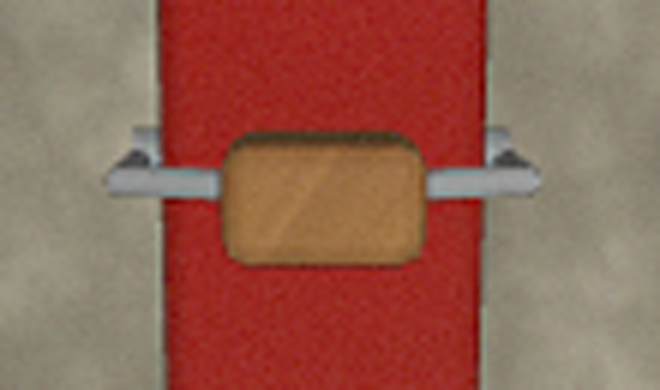

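The wire lies below the block (z ≤ 0.074 beside it, block from 0.074 to 0.106), so I can grip the block across its 30 mm with the tips at about z 0.08. That also leaves room for the tin to swing.

```bash
python3 - <<'E'
from station import *
from h import *
cmd(get_state(),(.5845,.106,.079),Rt(72.7))
E
```

```text
t 2.05 tcp [0.5777 0.0878 0.2175] turn [-0.002  0.001 -0.002] shift [0.0489 0.0031 0.3461] deg 0.1 mm 139.8
```

{"fn": "move_arm", "kwargs": {
  "commands": [
    [0,0,0,0.048,0.003,0.1,-1],
    [0,0,0,0.048,0.003,0.2,-1],
    [0,0,0,0.048,0.003,0.28,-1],
    [0,0,0,0.048,0.003,0.346,-1],
    [0,0,0,0.048,0.003,0.346,-1]
  ],
  "grip_force": 100
}}

```text
time: 2.55
tcp_pos: [0.5803, 0.1037, 0.0749]
orientation: [[0.301, 0.954, -0.01], [0.954, -0.301, -0.001], [-0.004, -0.009, -1.0]]
wrist_force: [-0.3, -0.1, 0.4]
grip_width: 0.0854
finger_force: 0.0
```

{"fn": "move_arm", "kwargs": {
  "commands": [
    [0,0,0,0,0,0,1],
    [0,0,0,0,0,0,1],
    [0,0,0,0,0,0,1],
    [0,0,0,0,0,0,1],
    [0,0,0,0,0,0,1]
  ]
}}

```text
time: 3.05
tcp_pos: [0.5857, 0.1055, 0.081]
orientation: [[0.299, 0.954, 0.002], [0.954, -0.299, 0.0], [0.001, 0.002, -1.0]]
wrist_force: [-0.8, -0.3, 0.2]
grip_width: 0.0123
finger_force: 0.0
```

{"fn": "move_arm", "kwargs": {
  "commands": [
    [0,0,0,0,0,0,1],
    [0,0,0,0,0,0,1]
  ]
}}

```text
time: 3.25
tcp_pos: [0.585, 0.1054, 0.08]
orientation: [[0.299, 0.954, 0.0], [0.954, -0.299, 0.0], [0.0, 0.0, -1.0]]
wrist_force: [-0.2, 0.4, -0.1]
grip_width: -0.0
finger_force: 0.0
```

```bash
python3 - <<'E'
from station import *
from h import *
im,d=capture('wrist');a,da=capture('scene');s=get_state();print(s['tcp_pos'],s['grip_width'])
np.savez('w2.npz',im=im,d=d,a=a,da=da)
o=np.vstack([im[:,80:560],cv2.resize(a[130:270,220:400],None,fx=480/180,fy=480/180)])
cv2.imwrite('pics/w2.png',cv2.resize(o,None,fx=.77,fy=.77))
E
```

```text
[0.58493814 0.10538746 0.07980629] -0.0002356137916833709
```

View pics/w2.png

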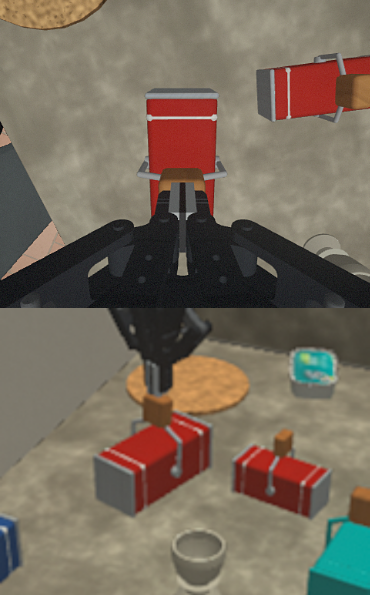

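```bash
python3 - <<'E'
from station import *
from h import *
f=np.load('w2.npz');m=camera_model('scene');h=cv2.cvtColor(f['a'],cv2.COLOR_BGR2HSV)
R=np.zeros((400,640),bool);R[130:205,280:320]=1
wood=(h[...,0]>=6)&(h[...,0]<=18)&(h[...,1]>120)&R
p=pts(m,f['da'],wood);p=p[(p[:,2]>.06)];print('block',p.min(0).round(4),p.max(0).round(4),p.mean(0).round(4))
dark=(h[...,1]<70)&R
q=pts(m,f['da'],dark);q=q[(abs(q[:,0]-.585)<.06)&(abs(q[:,1]-.105)<.06)&(q[:,2]>.06)]
for z in np.arange(.06,.19,.008):
    k=q[(q[:,2]>=z)&(q[:,2]<z+.008)]
    if len(k):print(z.round(3),len(k),k.min(0).round(3),k.max(0).round(3))
m=camera_model('wrist');h=cv2.cvtColor(f['im'],cv2.COLOR_BGR2HSV)
R[:]=0;R[200:290,270:360]=1
p=pts(m,f['d'],(h[...,0]>=6)&(h[...,0]<=18)&(h[...,1]>90)&R);print('w block',p.min(0).round(4),p.max(0).round(4))
q=pts(m,f['d'],(h[...,1]<60)&R)
q=q[q[:,2]>.06]
for z in np.arange(.06,.19,.008):
    k=q[(q[:,2]>=z)&(q[:,2]<z+.008)]
    if len(k):print(z.round(3),len(k),k.min(0).round(3),k.max(0).round(3))
E
```

```text
block [0.5691 0.0886 0.0782] [0.6004 0.112  0.1326] [0.587  0.0965 0.0963]
0.06 10 [0.552 0.088 0.061] [0.617 0.109 0.067]
0.068 22 [0.553 0.089 0.068] [0.616 0.109 0.075]
0.076 4 [0.571 0.094 0.076] [0.599 0.097 0.081]
0.1 1 [0.588 0.106 0.108] [0.588 0.106 0.108]
0.108 13 [0.577 0.09  0.111] [0.593 0.111 0.116]
0.116 34 [0.575 0.091 0.116] [0.598 0.109 0.123]
0.124 46 [0.576 0.088 0.124] [0.6   0.107 0.132]
0.132 41 [0.576 0.091 0.132] [0.601 0.109 0.14 ]
0.14 46 [0.572 0.091 0.14 ] [0.6   0.109 0.148]
0.148 37 [0.562 0.089 0.148] [0.598 0.118 0.156]
0.156 95 [0.551 0.083 0.156] [0.619 0.11  0.164]
0.164 108 [0.547 0.081 0.164] [0.625 0.123 0.172]
0.172 118 [0.548 0.079 0.172] [0.632 0.116 0.18 ]
0.18 117 [0.541 0.077 0.18 ] [0.639 0.124 0.188]
0.188 117 [0.544 0.073 0.188] [0.643 0.114 0.196]
w block [ 0.5439  0.0309 -0.0014] [0.6125 0.1227 0.1488]
0.06 32 [0.557 0.097 0.065] [0.608 0.114 0.068]
0.068 250 [0.557 0.094 0.068] [0.608 0.113 0.074]
0.084 1 [0.571 0.114 0.089] [0.571 0.114 0.089]
0.092 2 [0.572 0.106 0.092] [0.6   0.115 0.093]
0.108 131 [0.576 0.109 0.111] [0.598 0.119 0.116]
0.116 411 [0.574 0.109 0.116] [0.599 0.119 0.124]
0.124 520 [0.574 0.109 0.124] [0.599 0.119 0.132]
0.132 568 [0.574 0.109 0.132] [0.6   0.119 0.14 ]
0.14 497 [0.577 0.111 0.14 ] [0.599 0.121 0.148]
0.148 724 [0.574 0.113 0.148] [0.602 0.123 0.156]
0.156 4 [0.582 0.116 0.156] [0.596 0.121 0.156]
```

Both cameras put the shut fingertips at z ≈ 0.110, just over the block, while the reported TCP is 0.080. The tips therefore sit about 30 mm short along the tool axis, and the close was empty. I'll reopen, go about 29 mm lower and close again.

{"fn": "move_arm", "kwargs": {
  "commands": [
    [0,0,0,0,0,0,-1],
    [0,0,0,0,0,0,-1],
    [0,0,0,0,0,0,-1],
    [0,0,0,0,0,0,-1],
    [0,0,0,0,0,0,-1]
  ]
}}

```text
time: 3.85
tcp_pos: [0.585, 0.1054, 0.0798]
orientation: [[0.299, 0.954, -0.0], [0.954, -0.299, 0.0], [0.0, -0.0, -1.0]]
wrist_force: [-0.6, -0.7, 0.5]
grip_width: 0.0724
finger_force: 0.0
```

{"fn": "move_arm", "kwargs": {
  "commands": [
    [0,0,0,0,0,0.018,-1],
    [0,0,0,0,0,0.036,-1],
    [0,0,0,0,0,0.054,-1],
    [0,0,0,0,0,0.072,-1],
    [0,0,0,0,0,0.072,-1]
  ]
}}

```text
time: 4.35
tcp_pos: [0.5835, 0.1051, 0.0491]
orientation: [[0.299, 0.954, -0.003], [0.954, -0.299, -0.0], [-0.001, -0.003, -1.0]]
wrist_force: [0.6, -0.1, -0.2]
grip_width: 0.0853
finger_force: 0.0
```

{"fn": "move_arm", "kwargs": {
  "commands": [
    [0,0,0,0,0,0,1],
    [0,0,0,0,0,0,1],
    [0,0,0,0,0,0,1],
    [0,0,0,0,0,0,1],
    [0,0,0,0,0,0,1]
  ]
}}

```text
time: 4.85
tcp_pos: [0.5851, 0.1055, 0.0518]
orientation: [[0.299, 0.954, 0.0], [0.954, -0.299, 0.0], [0.0, 0.0, -1.0]]
wrist_force: [-1.9, -0.0, 3.6]
grip_width: 0.028
finger_force: 99.3
```

Gripped at 28 mm. Lifting gently.

{"fn": "move_arm", "kwargs": {
  "commands": [
    [0,0,0,0,0,-0.03,1],
    [0,0,0,0,0,-0.06,1],
    [0,0,0,0,0,-0.1,1],
    [0,0,0,0,0,-0.15,1],
    [0,0,0,0,0,-0.2,1]
  ]
}}

```text
time: 5.35
tcp_pos: [0.584, 0.1049, 0.1317]
orientation: [[0.298, 0.954, -0.002], [0.954, -0.298, -0.001], [-0.001, -0.001, -1.0]]
wrist_force: [0.5, 0.0, -6.1]
grip_width: 0.0284
finger_force: 104.0
```

{"fn": "move_arm", "kwargs": {
  "commands": [
    [0,0,0,0,0,-0.06,1],
    [0,0,0,0,0,-0.12,1],
    [0,0,0,0,0,-0.18,1],
    [0,0,0,0,0,-0.18,1],
    [0,0,0,0,0,-0.18,1]
  ]
}}

```text
time: 5.85
tcp_pos: [0.585, 0.1051, 0.2034]
orientation: [[0.299, 0.954, 0.001], [0.954, -0.299, -0.0], [-0.0, 0.001, -1.0]]
wrist_force: [0.3, -0.2, -6.4]
grip_width: 0.0283
finger_force: 104.1
```

```bash
python3 - <<'E'
from station import *
from h import *
a,da=capture('scene');im,d=capture('wrist');s=get_state();print(s['tcp_pos'],s['grip_width'],s['q'],s['wrist_force'],s['finger_force'])
np.savez('v3.npz',a=a,da=da,im=im,d=d)
cv2.imwrite('pics/v3.png',np.vstack([cv2.resize(a[90:250,200:420],(550,400)),cv2.resize(im,(320,200))[:, :].copy() if 0 else cv2.resize(im,(550,200))]))
E
```

```text
[0.58339981 0.10499294 0.20099772] 0.028065490334234663 [ 1.36189995e-01  1.13184226e-01  1.78412254e+00 -2.43822333e-04
  1.24803301e+00  4.39517972e-01] [-0.75479847  0.06243624 -6.76721993] 104.08840298652649
```

View pics/v3.png

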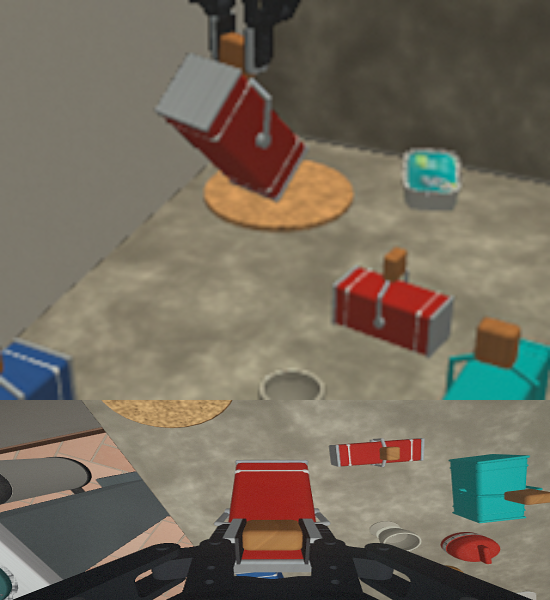

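The scene crop shows the near (−y) end of the red tin raised and the far (+y) end hanging low. The heavy end is therefore the +y end, along tool +x. Next I measure the hang angle by fitting planes to the tin's faces.

```bash
python3 - <<'E'
from station import *
from h import *
f=np.load('v3.npz');s=get_state();R=np.array(s['orientation'])
def fit(p):
    for _ in range(4):
        c=p.mean(0);n=np.linalg.svd(p-c,full_matrices=False)[2][2];e=abs((p-c)@n);p=p[e<max(.003,2*e.std())] if _<3 else p
    return c,n*np.sign(n[2]),e.std(),len(p)
m=camera_model('wrist');H,S,V=cv2.split(cv2.cvtColor(f['im'],cv2.COLOR_BGR2HSV))
M=((H<5)|(H>174))&(S>140);M[:, :260]=0;M[:,370:]=0;M[:120]=0;M[242:]=0
p=pts(m,f['d'],M);c,n,e,k=fit(p);nt=R.T@n;print('top face',k,e,c.round(4),'normal tool',nt.round(3),'tilt',np.degrees(np.arctan2(nt[0],-nt[2])).round(1),'lowz',p[:,2].min().round(3))
m=camera_model('scene');H,S,V=cv2.split(cv2.cvtColor(f['a'],cv2.COLOR_BGR2HSV))
G=np.zeros(H.shape,bool);G[114:137,270:292]=1;G&=(S<40)
p=pts(m,f['da'],G);c2,n2,e,k=fit(p);nt=R.T@n2;print('light end',k,e,c2.round(4),'normal tool',nt.round(3),'tilt from up',np.degrees(np.arccos(n2[2])).round(1))
# tin centre: 28 below top-face plane, 65 below end plane
ax=n2-n*(n2@n);ax/=np.linalg.norm(ax);y=np.cross(n,ax)
A=np.array([n,ax,y]);b=np.array([n@c-.028,ax@c2-.065,y@c])
C=np.linalg.solve(A,b);print('centre',C.round(4),'in tool',(R.T@(C-s['tcp_pos'])).round(4), s['tcp_pos'])
E
```

```text
top face 9837 0.00042798198820116567 [0.5896 0.1275 0.1837] normal tool [ 0.745 -0.    -0.667] tilt 48.2 lowz 0.147
light end 208 0.00056965371311445 [0.575  0.0555 0.2309] normal tool [-0.659 -0.042 -0.751] tilt from up 41.2
centre [0.5789 0.0961 0.1789] in tool [-0.0098 -0.0016  0.0222] [0.58339981 0.10499294 0.20099772]
```

```bash
python3 - <<'E'
from station import *
from h import *
R=Rt(211.4,-41.5);o=np.array([-.008,-.001,.0225]);T=np.array([.5245,.3205,.073])-R@o
print('final tcp',T.round(4),R.round(3).tolist())
s=get_state();cmd(s,(T[0],T[1],.215),Rt(72.7))
E
```

```text
final tcp [0.5061 0.3105 0.0846] [[-0.639, -0.521, 0.566], [-0.39, 0.854, 0.345], [-0.663, 0.0, -0.749]]
t 5.95 tcp [0.5834 0.105  0.201 ] turn [-0.004  0.002 -0.002] shift [ 0.4325 -0.3378 -0.0347] deg 0.2 mm 220.0
```

{"fn": "move_arm", "kwargs": {
  "commands": [
    [0,0,-0.18,0.08,-0.06,-0.035,1],
    [0,0,-0.36,0.17,-0.13,-0.035,1],
    [0,0,-0.54,0.26,-0.2,-0.035,1],
    [0,0,-0.72,0.35,-0.27,-0.035,1],
    [0,0,-0.9,0.43,-0.34,-0.035,1]
  ]
}}

```text
time: 6.45
tcp_pos: [0.5046, 0.3112, 0.2146]
orientation: [[-0.398, 0.917, -0.003], [0.917, 0.398, -0.002], [-0.0, -0.004, -1.0]]
wrist_force: [1.6, 0.1, -6.2]
grip_width: 0.0282
finger_force: 103.9
```

{"fn": "move_arm", "kwargs": {
  "commands": [
    [0,0,-0.18,0,0,0,1],
    [0,0,-0.36,0,0,0,1],
    [0,0,-0.54,0,0,0,1],
    [0,0,-0.72,0,0,0,1],
    [0,0,-0.9,0,0,0,1]
  ]
}}

```text
time: 6.95
tcp_pos: [0.5052, 0.3095, 0.2144]
orientation: [[-0.899, 0.439, -0.004], [0.439, 0.899, -0.002], [0.002, -0.004, -1.0]]
wrist_force: [-0.1, -0.1, -5.9]
grip_width: 0.0277
finger_force: 103.9
```

{"fn": "move_arm", "kwargs": {
  "commands": [
    [0,0,-0.18,0,0,0,1],
    [0,0,-0.36,0,0,0,1],
    [0,0,-0.54,0,0,0,1],
    [0,0,-0.72,0,0,0,1],
    [0,0,-0.9,0,0,0,1]
  ]
}}

```text
time: 7.45
tcp_pos: [0.5053, 0.3094, 0.2144]
orientation: [[-0.968, -0.25, -0.004], [-0.25, 0.968, -0.002], [0.004, -0.001, -1.0]]
wrist_force: [-0.0, -0.3, -5.9]
grip_width: 0.0282
finger_force: 103.9
```

```bash
python3 - <<'E'
from station import *
from h import *
s=get_state();print(s['q'],s['orientation'])
cmd(s,(.506,.3105,.20),Rt(211.4));cmd(s,(.506,.3105,.20),Rt(211.4,-41.5))
E
```

```text
[ 5.07372521e-01  1.04675579e-01  1.76858712e+00 -5.75322184e-05
  1.27255634e+00 -1.31574106e+00] [[-0.9683248  -0.24966705 -0.00366723]
 [-0.24966071  0.9683311  -0.00210158]
 [ 0.00407579 -0.00111945 -0.99999107]]
t 7.45 tcp [0.5053 0.3094 0.2144] turn [-0.001 -0.005 -0.376] shift [-0.0025  0.0023  0.036 ] deg 16.9 mm 14.5
t 7.45 tcp [0.5053 0.3094 0.2144] turn [-0.137 -0.921 -0.36 ] shift [-0.0025  0.0023  0.036 ] deg 44.9 mm 14.5
```

{"fn": "move_arm", "kwargs": {
  "commands": [
    [0,0,-0.19,0,0,0,1],
    [0,0,-0.376,0,0,0,1],
    [0,0,-0.376,0,0,0,1]
  ]
}}

```text
time: 7.75
tcp_pos: [0.5054, 0.3095, 0.2146]
orientation: [[-0.857, -0.516, -0.003], [-0.516, 0.857, -0.002], [0.004, 0.0, -1.0]]
wrist_force: [-0.1, -0.6, -6.7]
grip_width: 0.0281
finger_force: 103.9
```

{"fn": "move_arm", "kwargs": {
  "commands": [
    [0,-0.18,0,0,0,0,1],
    [0,-0.36,0,0,0,0,1],
    [0,-0.54,0,0,0,0,1],
    [0,-0.72,0,0,0,0,1],
    [0,-0.92,0,0,0,0,1]
  ]
}}

```text
time: 8.25
tcp_pos: [0.505, 0.3093, 0.2155]
orientation: [[-0.648, -0.513, 0.563], [-0.385, 0.858, 0.339], [-0.657, 0.003, -0.754]]
wrist_force: [0.9, 1.9, -6.0]
grip_width: 0.028
finger_force: 104.0
```

{"fn": "move_arm", "kwargs": {
  "commands": [
    [0,0,0,0,0,0,1],
    [0,0,0,0,0,0,1],
    [0,0,0,0,0,0,1]
  ]
}}

```text
time: 8.55
tcp_pos: [0.5094, 0.3116, 0.221]
orientation: [[-0.645, -0.515, 0.564], [-0.387, 0.857, 0.339], [-0.658, 0.001, -0.753]]
wrist_force: [0.7, -0.1, -5.4]
grip_width: 0.028
finger_force: 104.2
```

```bash
python3 - <<'E'
from station import *
from h import *
a,da=capture('scene');im,d=capture('wrist');b,db=capture('top');s=get_state();print(np.round(s['q'],3),np.round(s['orientation'],3).tolist())
np.savez('v4.npz',a=a,da=da,im=im,d=d,b=b,db=db)
cv2.imwrite('pics/v4.png',np.vstack([cv2.resize(a[60:220,200:420],(550,400)),np.hstack([cv2.resize(im,(275,200)),cv2.resize(b[180:330,150:350],(275,200))])]))
cmd(s,(.506,.3105,.085),Rt(211.4,-41.5))
E
```

```text
[ 0.483 -0.336  2.323  0.092  0.437 -1.698] [[-0.644, -0.515, 0.565], [-0.387, 0.857, 0.34], [-0.66, 0.0, -0.751]]
t 8.7 tcp [0.5101 0.3121 0.222 ] turn [-0.005 -0.005 -0.006] shift [0.2342 0.002  0.2503] deg 0.4 mm 137.1
```

View pics/v4.png

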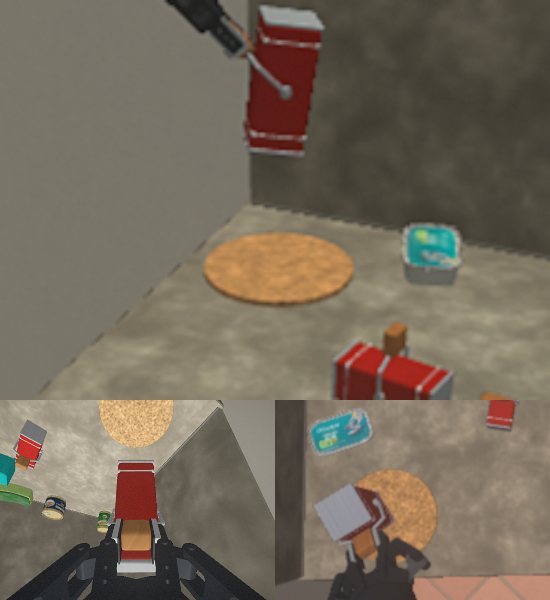

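The tin hangs almost upright, heavy end down, with the mat below it. The top view (lower right) shows its light end from above. I'll measure its tilt and centre.

```bash
python3 - <<'E'
from station import *
from h import *
f=np.load('v4.npz');s=get_state();R=np.array(s['orientation'])
m=camera_model('top');p=pts(m,f['db'],np.ones(f['db'].shape,bool))
P=p[(p[:,2]>.23)&(p[:,0]>.45)&(p[:,1]>.2)&(p[:,1]<.45)]
h=cv2.cvtColor(f['b'],cv2.COLOR_BGR2HSV);M=np.zeros(h.shape[:2],bool);M[230:300,170:245]=1;M&=(h[...,1]<60)&(h[...,2]>110)
q=pts(m,f['db'],M);q=q[q[:,2]>.2];z=np.median(q[:,2]);q=q[abs(q[:,2]-z)<.02];c=q.mean(0);n=np.linalg.svd(q-c,full_matrices=False)[2][2];n*=np.sign(n[2])
r=cv2.minAreaRect(q[:,:2].astype(np.float32));print('end',len(q),c.round(4),n.round(3),'tilt',np.degrees(np.arccos(n[2])).round(1),r)
e=np.r_[r[0],c[2]];C=e-.065*n;B=e-.13*n
print('centre',C.round(4),'bottom',B.round(4),'centre in tool',(R.T@(C-s['tcp_pos'])).round(4),'tcp',s['tcp_pos'])
mat=np.array([.5245,.3205,.008]);print('bottom->mat',(mat-B).round(4))
E
```

```text
end 1119 [0.529  0.3231 0.2727] [-0.014 -0.011  1.   ] tilt 1.0 ((0.5178731083869934, 0.31758391857147217), (0.08763802796602249, 0.05665107071399689), 30.178325653076172)
centre [0.5188 0.3183 0.2077] bottom [0.5197 0.3189 0.1427] centre in tool [0.0015 0.0009 0.0178] tcp [0.5101287  0.31205699 0.22204123]
bottom->mat [ 0.0048  0.0016 -0.1347]
```

```bash
python3 - <<'E'
from station import *
from h import *
s=get_state();R=np.array(s['orientation'])
for dz in(-.125,-.134):cmd(s,s['tcp_pos']+np.array([-.006,-.003,dz]),R)
print('5mm down',(R.T@[0,0,-.005]/.4).round(4))
E
```

```text
t 8.7 tcp [0.5101 0.3121 0.222 ] turn [0. 0. 0.] shift [0.2187 0.0013 0.2238] deg 0.0 mm 125.2
t 8.7 tcp [0.5101 0.3121 0.222 ] turn [0. 0. 0.] shift [0.2336 0.0013 0.2407] deg 0.0 mm 134.2
5mm down [ 0.0082 -0.      0.0094]
```

{"fn": "move_arm", "kwargs": {
  "commands": [
    [0,0,0,0.05,0,0.05,1],
    [0,0,0,0.1,0,0.1,1],
    [0,0,0,0.14,0,0.145,1],
    [0,0,0,0.175,0.001,0.18,1],
    [0,0,0,0.19,0.001,0.195,1]
  ]
}}

```text
time: 9.2
tcp_pos: [0.5011, 0.3076, 0.1067]
orientation: [[-0.649, -0.516, 0.559], [-0.39, 0.857, 0.337], [-0.653, 0.001, -0.757]]
wrist_force: [-1.4, -0.5, -6.9]
grip_width: 0.0283
finger_force: 104.0
```

{"fn": "move_arm", "kwargs": {
  "commands": [
    [0,0,0,0,0,0,1],
    [0,0,0,0,0,0,1],
    [0,0,0,0,0,0,1]
  ]
}}

```text
time: 9.5
tcp_pos: [0.503, 0.3083, 0.1111]
orientation: [[-0.644, -0.516, 0.565], [-0.388, 0.857, 0.34], [-0.659, -0.0, -0.752]]
wrist_force: [-0.0, -0.1, -6.4]
grip_width: 0.0283
finger_force: 104.0
```

{"fn": "move_arm", "kwargs": {
  "commands": [
    [0,0,0,0.012,0,0.014,1],
    [0,0,0,0.024,0,0.027,1],
    [0,0,0,0.031,0,0.036,1],
    [0,0,0,0.031,0,0.036,1],
    [0,0,0,0.031,0,0.036,1]
  ]
}}

```text
time: 10.0
tcp_pos: [0.502, 0.3078, 0.0908]
orientation: [[-0.645, -0.516, 0.564], [-0.389, 0.857, 0.339], [-0.658, -0.0, -0.753]]
wrist_force: [-0.3, -0.1, -7.2]
grip_width: 0.028
finger_force: 104.1
```

{"fn": "move_arm", "kwargs": {
  "commands": [
    [0,0,0,0.003,0,0.003,1],
    [0,0,0,0.005,0,0.006,1],
    [0,0,0,0.005,0,0.006,1],
    [0,0,0,0.005,0,0.006,1]
  ]
}}

```text
time: 10.4
tcp_pos: [0.502, 0.3077, 0.0873]
orientation: [[-0.646, -0.515, 0.564], [-0.388, 0.857, 0.339], [-0.658, -0.0, -0.753]]
wrist_force: [-1.0, -0.4, -2.4]
grip_width: 0.0279
finger_force: 104.6
```

Contact has begun, since the carried weight fell from 6.4 to 2.4 N. I'll take one more millimetre and then check.

{"fn": "move_arm", "kwargs": {
  "commands": [
    [0,0,0,0.002,0,0.003,1],
    [0,0,0,0.002,0,0.003,1],
    [0,0,0,0.002,0,0.003,1]
  ]
}}

```text
time: 10.7
tcp_pos: [0.5034, 0.3084, 0.0875]
orientation: [[-0.644, -0.515, 0.566], [-0.387, 0.857, 0.34], [-0.66, -0.001, -0.751]]
wrist_force: [-3.9, -1.7, 5.8]
grip_width: 0.028
finger_force: 105.6
```

```bash
python3 - <<'E'
from station import *
from h import *
a,da=capture('scene');b,db=capture('top');s=get_state();print(s['wrist_force'],s['tcp_pos'])
np.savez('v5.npz',a=a,b=b,db=db)
cv2.imwrite('pics/v5.png',np.hstack([cv2.resize(a[100:240,230:390],(400,350)),cv2.resize(b[200:340,160:320],(400,350))]))
E
```

```text
[-4.10548439 -0.98085944  5.6131333 ] [0.50337668 0.30834282 0.08744938]
```

View pics/v5.png

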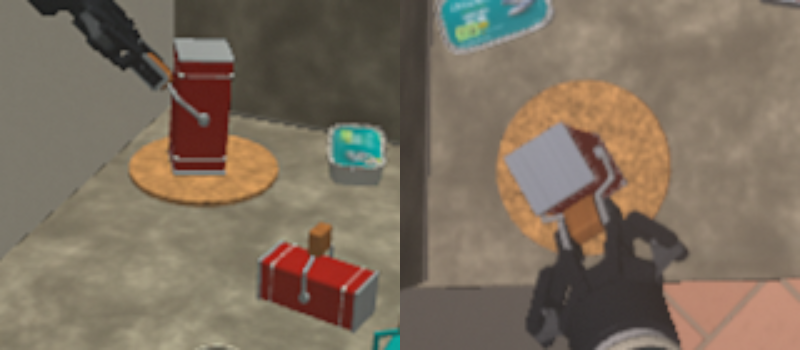

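The tin stands upright on the mat, about central. Releasing: open, then back out along the tool axis.

{"fn": "move_arm", "kwargs": {
  "commands": [
    [0,0,0,0,0,0,-0.2],
    [0,0,0,0,0,0,-0.2],
    [0,0,0,0,0,0,-1],
    [0,0,0,0,0,0,-1],
    [0,0,0,0,0,0,-1]
  ],
  "grip_force": 20
}}

```text
time: 11.3
tcp_pos: [0.5013, 0.3074, 0.0846]
orientation: [[-0.647, -0.516, 0.562], [-0.389, 0.857, 0.338], [-0.656, -0.0, -0.755]]
wrist_force: [0.2, 0.4, -0.2]
grip_width: 0.0854
finger_force: 0.0
```

{"fn": "move_arm", "kwargs": {
  "commands": [
    [0,0,0,0,0,0,-1],
    [0,0,0,0,0,-0.03,-1],
    [0,0,0,0,0,-0.08,-1],
    [0,0,0,0,0,-0.14,-1],
    [0,0,0,0,0,-0.2,-1]
  ]
}}

```text
time: 11.8
tcp_pos: [0.4557, 0.2799, 0.1451]
orientation: [[-0.647, -0.516, 0.561], [-0.39, 0.857, 0.338], [-0.655, -0.0, -0.756]]
wrist_force: [0.4, 0.1, -0.1]
grip_width: 0.0856
finger_force: 0.0
```

{"fn": "move_arm", "kwargs": {
  "commands": [
    [0,0,0,-0.06,0,-0.06,-1],
    [0,0,0,-0.12,0,-0.12,-1],
    [0,0,0,-0.12,0,-0.12,-1],
    [0,0,0,-0.12,0,-0.12,-1]
  ]
}}

```text
time: 12.2
tcp_pos: [0.4611, 0.2832, 0.2147]
orientation: [[-0.645, -0.516, 0.564], [-0.388, 0.857, 0.339], [-0.658, -0.0, -0.753]]
wrist_force: [1.2, -0.7, -1.2]
grip_width: 0.0854
finger_force: 0.0
```

```bash
python3 - <<'E'
from station import *
from h import *
a,da=capture('scene');b,db=capture('top');s=get_state();print(s['time'],s['wrist_force'],s['tcp_pos'],s['qvel'])
cv2.imwrite('pics/v6.png',np.hstack([cv2.resize(a[100:300,150:400],(400,320)),cv2.resize(b[160:340,160:485],(400,222)) if 0 else cv2.resize(b[180:320,160:320],(366,320))]))
m=camera_model('top');p=pts(m,db,np.ones(db.shape,bool));q=p[(abs(p[:,2]-.138)<.008)&(abs(p[:,0]-.53)<.08)&(abs(p[:,1]-.32)<.08)]
print(len(q),q.mean(0).round(4),cv2.minAreaRect(q[:,:2].astype(np.float32)))
E
```

```text
12.3 [-0.37284922  0.15206448 -0.10901076] [0.45955316 0.28240329 0.21112803] [ 0.00125904  0.01174787  0.01623196 -0.00051805 -0.00217555  0.00128161]
784 [0.5181 0.3168 0.1367] ((0.5179786086082458, 0.3174683451652527), (0.056453049182891846, 0.056720584630966187), 29.999740600585938)
```

View pics/v6.png

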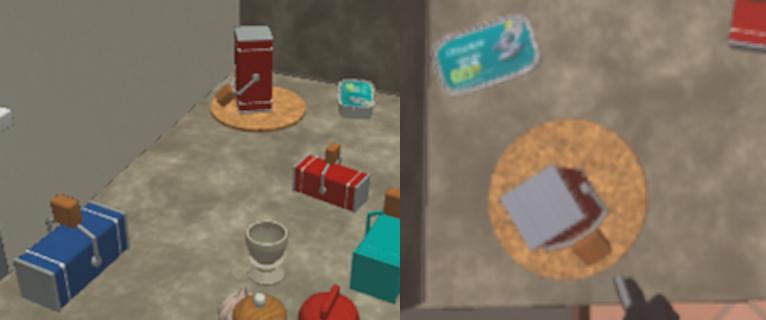

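The tin stands upright and free, 7 mm off the mat's centre (corner reach 40 + 7 mm, well inside the 80 mm radius). The gripper is clear and the blue tin is untouched.

```bash
python3 -c "
from station import *
print(hand_in())"
```

```text
the job is handed in; nothing more can be done
None
```

The red tin was lifted by its handle, its +y end hung down, and it now stands upright on that heavy end, wholly on the mat and released; the blue tin was not touched, and the job is handed in.

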